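# Lock the sliding end of the spice rack

### The arm

A 6-joint arm with a two-finger parallel gripper is mounted at the origin on a cart in front of the work surface, level with it; the furniture and walls round the work are solid. World frame = base frame: x ahead of the robot, y to its left, z up, the work surface at z = 0. Lengths are in m, angles in degrees, forces in N, time in s.
With the tool pointing down it reaches from about 0.35 to 0.875 m from the base axis. Payload 4.2 kg.
Tool frame: the origin (TCP) lies on the centre line of the jaws, within the pads' length; the fingertips stand tip_reach ahead of it and the grasp point (between the pads) is the TCP (tip_reach is the distance from the TCP to the fingertips, in m); z points along the fingers, y is the line along which they close (so a half turn about z gives the same grasp; the last joint's range is limited). The gripper opens to 87 mm and grips with 3 to 60 N. Pads are 19 mm wide; open, the fingers measure 117 mm over their backs; the gripper's body (75 mm by 190 mm) begins 51 mm behind the grasp point.
Start: joints at [87.812, 22.042, 0.453, 0, -68.411, -14.817], TCP at [0.183, 0.598, 0.213] pointing down, gripper open.
Joint ranges: [-179.83, 179.83], [-69.29, 118.12], [-61.27, 80.66], [-181.25, 117.63], [-171.15, -9.14], [-177.46, 177.46]. Speed limits (degrees/s): [159.86, 159.86, 180, 180, 180, 180].

### API

Orientations are given as a 3x3 rotation matrix whose columns are the frame's x, y, z axes.
In Python, from station import sense, capture, finish_job, tip_reach gives the robot as it stands.
- The arm moves only by the tool arm_command, never from a script. Its argument "deltas" is a list of rows, each a list of 7 numbers: the turn, a rotation vector about the tool's x, y, z in rad, then the shift along the tool's x, y, z in cm, then the closure, from -1 (fully open) to 1 (shut), so that 0 is half open. In form: [[rx, ry, rz, dx, dy, dz, hand], ...]. A call has 1 to 8 rows; each row is the pose to reach, as a shift and turn from the pose commanded when the call began, along the tool's axes at that moment; what a row does not reach only later rows make up. A row lasts 1/12 s, in which the tool goes at most 41.7 mm and 7.16 degrees, less where a joint would pass 70% of its speed; a pose out of reach is approached as far as the arm can. A call with a gripper value outside its range is refused whole. The fingers move at their own pace and stop on an object; the grip force is fixed at half the most. Time passes only in rows, so rows that repeat a pose let the fingers close. It gives the time, the measured TCP pose, the force, the opening and the grip force at its end, in the units of the state.
- sense(): the state, without advancing time (a new reading comes with each control period).
- capture(name): name is "scene" or "top" or "wrist"; returns a dict with "pixels" (420x560x3 uint8, blue, green, red), "fovy" (degrees; the focal length in pixels is half the picture's height over the tangent of half this angle, whatever the lens; pixels are square), "cx", "cy" (the principal point, pixels), "rvec" (rotation vector, rad) and "tvec" (3), from world to camera coordinates, as OpenCV has them. Camera axes: x right, y down, z forward; pixel columns grow to the right and rows downward; lengths in m; the calibration is good to about 2 mm. The wrist camera is an equidistant fisheye: a pixel r from the principal point sees the ray r / f radians off the axis. A picture is of the moment at which its call begins. There is no depth.
- finish_job(): hands the job in; it is judged then, once.
The state is a dict: "time_s": time; "joints": joint angles; "joint_velocities": joint speeds; "effort": joint torques, N m; "tcp_pos": TCP position; "ee_rot": TCP orientation; "wrist_force": force on the tool from outside, world axes, zero at the start; "moment": the same for the moment, N m; "gripper_width": opening from 0.0 (shut) to 1.0 (fully open); "gripper_force": force on a finger pad.
Only numpy, scipy, OpenCV 4.12 (cv2) and the standard library are available. Lean on these libraries where they do the work, as an engineer would, in place of code of your own. Each camera call takes 0.05 s, during which the arm holds its last target. There are 200 camera calls.

### The job

Close up the spice rack: pull its spring knob up to draw the pin out of the long slot, slide the movable end along the rail past the middle hole towards the jars, and let the knob go so that the pin drops fully home into the last hole, the one nearest the jars. The holes are not exactly where the drawing says, so feel for the last one and never force the pin hard sideways. Leave the jars standing where they are and let go of the rack at the end.

Things in the scene. Friction and masses are not known exactly. Their poses are not given: they have to be found in the camera images.
- rack: Fixed spice rack: light wooden tray 112 mm deep, 340 mm long, floor 6 mm thick, end wall 84 mm high at y = -161 mm by the jars; along its front (x = -55 mm) an aluminium rail 40 mm wide with grey end caps 36 mm high. Origin: rack's middle, on the worktop; z up, y along the rail, away from the jars. A steel strip with three openings, its top at z = 30 mm, lies in the rail.
- last_hole (a point): Nominal place of the strip's last hole (round, 13 mm, nearest the jars), at the strip's top: rack x -55, y -20, z 30 mm. The strip was fitted roughly: all its openings together lie up to 10 mm either way along the rail from nominal, and do not move during the job. The real hole must be felt for (or seen).
- middle_hole (a point): Nominal place of the middle hole (round, 13 mm; not the wanted one), rack y +40 mm, off by the same up to 10 mm as the last hole. The long slot, where the pin starts, is 46 mm by 13 mm, nominal centre at rack y +94 mm. Between the openings the strip is plain and flat.
- slider (a joint): Travel of the movable end along the rail, m, growing towards the jars (rack -y); stops at -0.004 and 0.140. Knob and pin stand at rack x = -0.055, y = 0.100 - value; so nominal values over the openings are 0.006 (slot), 0.060 (middle hole), 0.120 (last hole). Starts between 0 and 0.012. Friction about 2.5 N with the pin drawn, about 4.5 N with it rubbing on the strip; stays where left.
- end_plate (a point): Middle of the top edge of the movable end's wooden plate (80 mm deep, 6 mm thick, top 86 mm above the worktop) that reaches over the tray, 46 to 126 mm behind the knob's axis. The plate is fixed to a dark steel saddle on the rail, 54 x 48 mm, its top 46 mm above the worktop, with a steel barrel, 22 mm in diameter, up to 56 mm, under the knob.
- plunger (a joint): Lift of the spring knob, m: 0 = pin fully home in an opening (7 mm below the strip's top), 0.007 = pin tip riding on the strip, 0.013 = fully pulled (stop). Above 0.008 the pin is clear of the strip. The spring pushes down with 5.4 N at 0 and 9.3 N at 0.013, damped by 40 N per m/s, so it needs about 0.1 s to drop.
- knob (a point): On the axis of the black upright cylindrical knob (24 mm diameter, 33 mm high, underside 60 mm above the worktop when home), 20 mm above its underside; moves with slider and plunger. Can be pinched from above, fingers closing along the rail. Pushing it sideways along the rail moves the end; held loosely, it drops by its spring when the pin meets a hole.
- pin: Shaft of the steel pin fixed under the knob, 10 mm in diameter; below it the last 2 mm are a narrower tip, 8.4 mm, that rides on the strip (the spring alone presses it there with about 7.5 N). Origin at the centre of the tip. The shaft must not be pressed against the walls of an opening with more than 15 N: pushing the locked end along the rail loads it directly.
- jar_a: Loose spice jar 46 mm in diameter, 105 mm high, standing in the tray by the end wall; origin under its centre.
- jar_b: Loose spice jar 44 mm in diameter, 100 mm high, standing in the tray beside the other (either may be the outer one); origin under its centre.
There are look-alikes about, which are no part of the job. Leave any blue look-alike of the jar_a alone.

How it is judged (in metres and radians):
On the way, in this order (a step that is already met when the one before it is completed fails the run):
1. the pin is drawn clear of the long slot before the end has moved on (value of joint plunger above 0.0075 m and value of joint slider below 0.03 m), for 0.1 s.
2. the end has been slid past the middle hole (value of joint slider above 0.08 m), for 0.1 s.
At the end, for the whole second after the job is handed in: The pin sits fully home (knob lift under 1.5 mm) in the last hole (slider between 0.107 and 0.133 m), the end is at rest and released, and both jars stand upright (within 0.15 rad) (value of joint plunger between -0.0015 and 0.0015 m and value of joint slider between 0.107 and 0.133 m and velocity of joint slider between -0.005 and 0.005 m/s and angle between each of jar_a, jar_b's own z axis and vertical below 0.15 rad); the robot touches nothing.
It fails at once if the pin shaft is forced sideways against an opening with more than 15 N (contact force between pin and anything else above 15 N).
It fails at once if a spice jar is shifted by more than 15 mm (distance of jar_a from where it was at the start of the episode above 0.015 m).
It fails at once if a spice jar is shifted by more than 15 mm (distance of jar_b from where it was at the start of the episode above 0.015 m).
It also fails if it takes over 54 s, if anything falls off the work surface, if the arm or the gripper's body presses on something with over 40 N, if the wrist force passes 120 N, or if a joint passes its speed limit or range.

## Working session

There is one attempt and no reset: what is moved stays moved. The work goes in short steps, Python scripts to look and compute and a tool call to move; the robot and the scene stay as the last step left them, time stands still between calls to the robot, and variables do not carry over. Pictures are saved under pics/ and viewed, at most 10 in all, crops included, and the job is handed in when it is done.

Besides the shell and the picture viewer there is one more tool, called after "Emit:" as name(argument=value, ...) on one line, values as JSON. arm_command: Moves the arm, as the interface text tells. Its arguments: {"type":"object","properties":{"deltas":{"type":"array"}},"required":["deltas"]}

```bash
ls; mkdir -p pics; python3 - <<'E'
from station import *
import cv2,numpy as np
print(sense(),tip_reach)
for n in("scene","top"):
    c=capture(n);np.savez(n+'.npz',**c);cv2.imwrite(f'pics/{n}0.png',c['pixels'])
    print(n,c['fovy'],c['cx'],c['cy'],c['rvec'],c['tvec'])
E
```

```text
pics
{'time_s': 0.0, 'joints': array([ 8.78123213e+01,  2.20902837e+01,  3.80157788e-01, -2.96561658e-02,
       -6.84115452e+01, -1.48161300e+01]), 'joint_velocities': array([-0.02599932,  0.02441161,  0.07376957, -0.03170549, -0.11676017,
       -0.09106373]), 'effort': array([-1.11152145e-03, -3.90666461e+01,  1.87408143e+01,  4.21985105e+00,
        1.10103789e-02, -1.91321715e-04]), 'tcp_pos': array([0.18257318, 0.5970841 , 0.21146552]), 'ee_rot': array([[ 9.56229481e-01, -2.92617265e-01, -5.61998545e-04],
       [-2.92617795e-01, -9.56227170e-01, -2.10359499e-03],
       [ 7.81499337e-05,  2.17597032e-03, -9.99997630e-01]]), 'wrist_force': array([ 0.04937887,  0.10615317, -0.31367765]), 'moment': array([-0.06811432, -0.02518924,  0.02975579]), 'gripper_force': 0.0, 'gripper_width': 1.004849787576192} 0.019
scene 46.72347297285116 276.16670267680274 206.43642770957499 [ 1.82741816 -1.08385775  0.69004565] [-0.45586737  0.26429755  0.64185408]
top 44.20412129838912 287.9806209485137 200.7783581416136 [ 2.18393414 -2.03071529  0.21245645] [-0.23352521  0.54543444  0.98852906]
```

View pics/scene0.png

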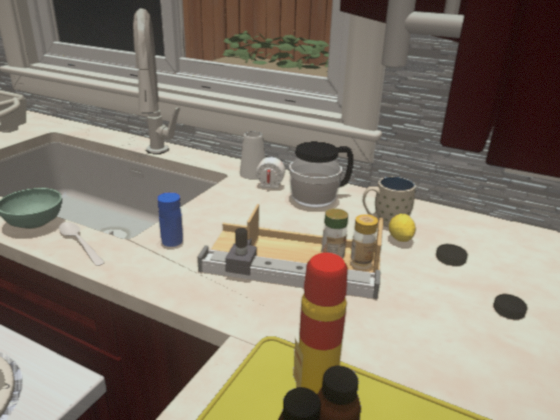

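View pics/top0.png

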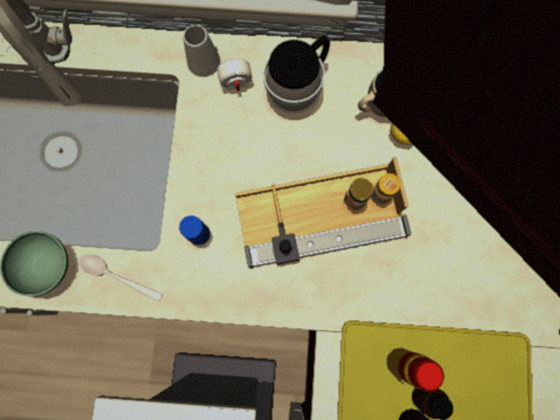

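The scene view shows the knob near (241,240) and the jars near (335,235) and (365,240). The top view shows the knob at (286,246), holes at about (310,244) and (339,238), and rail end caps at (250,256) and (406,227). Next I'll take a zoomed crop and cast rays.

```bash
cat > h.py <<'E'
import cv2,numpy as np
from station import *
def ray(c,u,v):
    f=c['pixels'].shape[0]/2/np.tan(np.radians(float(c['fovy']))/2)
    R=cv2.Rodrigues(np.array(c['rvec'],float))[0];t=np.array(c['tvec'],float).ravel()
    d=R.T@np.array([(u-c['cx'])/f,(v-c['cy'])/f,1]);return -R.T@t,d
def onz(c,u,v,z):
    o,d=ray(c,u,v);return o+d*(z-o[2])/d[2]
E
python3 - <<'E'
from h import *
t=np.load('top.npz');s=np.load('scene.npz')
a=cv2.resize(t['pixels'][180:280,225:425],None,fx=4,fy=4,interpolation=cv2.INTER_CUBIC)
cv2.imwrite('pics/crop.png',a)
g=cv2.cvtColor(t['pixels'],cv2.COLOR_BGR2GRAY)
for p in((310,244),(339,238)):
    w=g[p[1]-6:p[1]+7,p[0]-6:p[0]+7].astype(int);print(w)
    print(onz(t,*p,0.03))
print('knob top',onz(t,286,245,.093), onz(t,250,256,.036),onz(t,406,227,.036))
print('cam',ray(t,0,0)[0],ray(s,0,0)[0])
E
```

```text
[[155 163 169 174 170 172 176 170 178 174 172 179 173]
 [175 171 177 175 172 174 177 176 174 176 175 180 180]
 [174 175 176 173 161 152 154 157 172 178 180 179 178]
 [180 182 174 157 141 139 134 127 137 162 183 179 178]
 [180 176 166 148 159 178 175 140 118 146 172 176 177]
 [177 175 161 165 185 204 204 182 148 135 162 180 178]
 [176 173 158 175 198 207 210 202 173 150 166 178 179]
 [178 174 164 180 195 208 206 204 185 167 172 171 178]
 [176 182 172 169 187 195 196 190 172 169 177 180 179]
 [179 182 176 174 177 176 174 171 169 173 177 179 175]
 [177 180 176 177 174 171 174 170 166 176 178 178 176]
 [176 173 177 178 177 176 176 177 173 178 175 172 168]
 [176 180 179 176 177 173 171 167 165 166 168 163 151]]
[ 0.48005177 -0.2442232   0.03      ]
[[173 166 157 163 172 164 165 166 168 164 172 173 168]
 [169 167 170 169 172 168 171 173 173 174 175 174 177]
 [168 173 170 171 169 157 158 166 176 168 175 175 174]
 [174 176 169 160 145 133 124 138 152 166 175 177 172]
 [177 179 160 148 155 173 157 129 137 162 175 172 176]
 [175 172 159 159 188 203 192 169 139 147 172 174 176]
 [178 171 166 180 206 205 205 198 149 139 166 175 174]
 [179 170 173 188 203 203 209 201 160 140 168 178 175]
 [173 175 168 172 189 201 200 191 165 160 168 180 175]
 [172 176 173 174 177 180 178 169 163 174 173 180 177]
 [181 179 177 174 171 171 169 171 170 173 175 172 172]
 [180 176 180 172 175 172 174 176 166 172 172 175 167]
 [176 178 176 171 172 168 174 172 164 161 160 156 160]]
[ 0.49665032 -0.30256342  0.03      ]
knob top [ 0.46672467 -0.19633725  0.093     ] [ 0.44622278 -0.12482321  0.036     ] [ 0.52830564 -0.43728076  0.036     ]
cam [ 0.34560598 -0.20848882  1.07995898] [-0.19009235 -0.5994797   0.54234113]
```

View pics/crop.png

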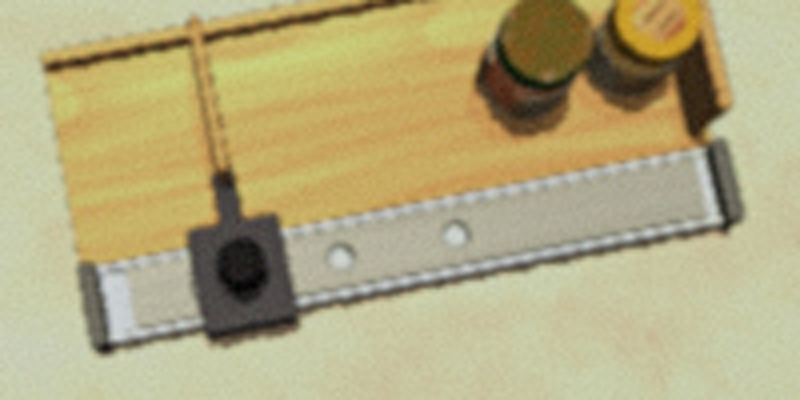

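The crop shows the knob top at crop (242,264), the middle hole at (340,257), the last hole at (456,234), and the end caps at (93,307) and (731,184).

```bash
python3 - <<'E'
from h import *
t=np.load('top.npz');s=np.load('scene.npz')
P=lambda u,v,z:onz(t,225+u/4-.375,180+v/4-.375,z)
k=P(242,264,.093);m=P(340,257,.03);l=P(456,234,.03);A=P(93,307,.036);B=P(731,184,.036)
d=(B-A)/np.linalg.norm(B-A);d2=(l-m)/np.linalg.norm(l-m)
print(k,m,l,A,B,d,d2,'len',np.linalg.norm(B-A))
for n,p in(('k',k),('m',m),('l',l)):print(n,(p-(A+B)/2)@d, (p-A)@[-d[1],d[0],0])
print('yaw',np.degrees(np.arctan2(d[1],d[0])))
# knob from scene: dark mask
im=s['pixels'][220:270,215:270];g=im.max(2)
print(g[5:45:1,15:38])
R=sense()['ee_rot'];print(R[:,1])
E
```

```text
[ 0.46540428 -0.19475373  0.093     ] [ 0.48025173 -0.24344413  0.03      ] [ 0.49633771 -0.30181231  0.03      ] [ 0.44515817 -0.12061394  0.036     ] [ 0.53135224 -0.4400099   0.036     ] [ 0.26054514 -0.96546167  0.        ] [ 0.26568983 -0.96405856  0.        ] len 0.3308220004143136
k -0.0885568526511739 0.00023008223959811869
m -0.03767970189460456 0.0018786741471903394
l 0.022863663803364482 0.002201530912439791
yaw -74.89758891943887
[[162 166 171 181 188 195 200 202 203 206 206 210 212 213 214 212 196 157
  128 115 108 107 108]
 [136 138 142 146 152 156 158 161 163 167 174 183 191 195 199 200 186 153
  129 121 109 108 106]
 [130 131 132 132 132 133 131 127 127 126 128 133 138 145 152 157 151 138
  128 119 110 108 106]
 [127 126 126 127 126 125 115 103  93  90  85  85  85  88  99 114 127 129
  128 118 109 106 106]
 [125 125 125 125 121 113  93  82  73  73  72  71  72  73  77  90 107 122
  127 118 107 107 104]
 [129 130 127 125 116  97  81  73  72  70  72  71  71  72  72  76  88 109
  122 117 109 106 107]
 [163 154 146 141 122  89  74  71  73  72  70  69  71  72  71  70  78 10
[... 2564 characters left out ...]
 112 112 113 113 113 115 115 114 114 115 112 113 113 114
  113 112 106  91  78]
 [ 86  87  90  93  96 101 103 104 106 106 110 111 112 112 111 111 113 113
  113 112 100  82  82]
 [ 76  78  78  80  79  83  85  85  90  93  95  99 102 101 103 101 106 108
  110 103  93  80  99]
 [ 77  77  76  78  77  77  76  75  79  78  77  82  82  83  83  88  90  94
   98  93  83  83 115]
 [ 77  75  74  76  77  77  75  75  76  76  75  74  76  75  77  77  79  80
   80  79  76  97 138]
 [ 73  75  74  75  76  76  75  74  76  74  75  75  76  76  76  76  74  77
   76  74  81 113 152]
 [ 75  76  75  74  76  75  74  72  74  76  74  74  75  76  76  74  77  74
   72  73  86 127 160]]
[-0.29261331 -0.95622875  0.00200528]
```

Emit:
arm_command(deltas=[[0,0,-0.07,2.8,2.7,0,-1],[0,0,-0.14,5.7,5.6,0,-1],[0,0,-0.21,8.6,8.4,0,-1],[0,0,-0.28,11.4,11.1,0,-1],[0,0,-0.35,14.3,13.9,0,-1],[0,0,-0.42,17.1,16.7,0,-1],[0,0,-0.49,20,19.5,0,-1],[0,0,-0.561,22.8,22.3,0,-1]])

```text
time_s: 0.77
tcp_pos: [0.3359, 0.3157, 0.2124]
ee_rot: [[0.964, 0.265, -0.0], [0.265, -0.964, -0.0], [-0.0, 0.0, -1.0]]
wrist_force: [-0.2, -0.3, 0.4]
gripper_width: 0.999
gripper_force: 0.0
```

```bash
cat > d.py <<'E'
import sys
from h import *
s=sense();R=s['ee_rot'];t=np.array([float(a) for a in sys.argv[1:4]])
d=np.array([.2615,-.9652])
print(s['time_s'],s['tcp_pos'],'delta cm',100*R.T@(t-s['tcp_pos']),'rot',cv2.Rodrigues(R.T@np.array([[d[1],d[0],0],[-d[0],d[1],0],[0,0,-1]]).T.T)[0].ravel(),s['joints'].round(1))
E
python3 d.py .4654 -.1948 .2;python3 -c "
from station import sense;print(sense()['ee_rot'])"
```

```text
0.7667 [0.33586708 0.31565765 0.21237161] delta cm [-1.03423442 52.65322963  1.24749368] rot [ 1.57079380e+00  2.81443026e-03 -2.55887408e-04] [ 63.5   5.9 -21.5  -0.  -62.7  41.9]
[[ 9.64259926e-01  2.64957970e-01 -2.64194570e-04]
 [ 2.64957901e-01 -9.64259943e-01 -2.69455382e-04]
 [-3.26146592e-04  1.89824588e-04 -9.99999929e-01]]
```

Emit:
arm_command(deltas=[[0,0,0,0,4,0,-1],[0,0,0,0,8,0,-1],[0,0,0,0,12,0,-1],[0,0,0,0,16,0,-1],[0,0,0,0,20,0,-1],[0,0,0,0,24,0,-1],[0,0,0,0,28,0,-1],[0,0,0,0,32,0,-1]])

```text
time_s: 1.43
tcp_pos: [0.4189, 0.0069, 0.2126]
ee_rot: [[0.965, 0.261, 0.0], [0.261, -0.965, 0.0], [0.0, -0.0, -1.0]]
wrist_force: [0.9, 0.8, -0.1]
gripper_width: 0.996
gripper_force: 0.0
```

Emit:
arm_command(deltas=[[0,0,0,-0.3,4,0,-1],[0,0,0,-0.5,8,0,-1],[0,0,0,-0.8,12,0,-1],[0,0,0,-1,16,0,-1],[0,0,0,-1,19,0.5,-1],[0,0,0,-1,20.6,1,-1],[0,0,0,-1,20.6,1.2,-1],[0,0,0,-1,20.6,1.2,-1]])

```text
time_s: 2.1
tcp_pos: [0.4624, -0.1931, 0.1992]
ee_rot: [[0.966, 0.259, -0.003], [0.259, -0.966, 0.001], [-0.003, -0.001, -1.0]]
wrist_force: [0.5, -0.2, 0.3]
gripper_width: 1.002
gripper_force: 0.0
```

```bash
python3 d.py .4654 -.1948 .081; python3 - <<'E'
from h import *
c=capture('wrist');np.savez('w.npz',**c);cv2.imwrite('pics/w.png',c['pixels'])
f=210/np.tan(np.radians(c['fovy'])/2);R=cv2.Rodrigues(np.array(c['rvec']))[0]
for p in([.4654,-.1948,.093],[.48025,-.24344,.03],[.49634,-.3018,.03]):
    q=R@np.array(p)+np.array(c['tvec']).ravel();th=np.arctan2(np.hypot(q[0],q[1]),q[2]);r=np.hypot(q[0],q[1])
    print(c['cx']+f*th*q[0]/r,c['cy']+f*th*q[1]/r)
E
```

```text
2.1 [ 0.462368   -0.19313723  0.19924207] delta cm [ 0.28088104  0.25582509 11.82315958] rot [-1.57079456  0.00211216  0.00206231] [ -4.1  10.7 -17.6  -0.  -61.9 109.1]
285.6244045404763 201.47270029195522
332.07125829551615 183.83436948030158
385.39982495867224 184.20690258286308
```

View pics/w.png

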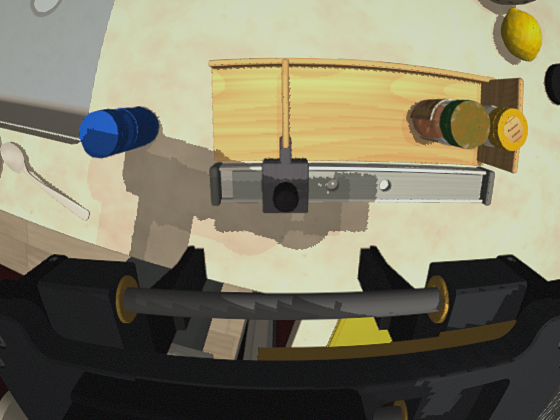

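The wrist view puts the knob top at about (285,197) and the holes at (332,184) and (385,185), which agrees with my estimates to within about 3 mm. I'll descend.

Emit:
arm_command(deltas=[[0,0,0,0.5,0.3,3,-1],[0,0,0,0.5,0.3,6,-1],[0,0,0,0.5,0.3,8.5,-1],[0,0,0,0.5,0.3,10.5,-1],[0,0,0,0.5,0.3,11.5,-1],[0,0,0,0.5,0.3,11.7,-0.3],[0,0,0,0.5,0.3,11.7,0],[0,0,0,0.5,0.3,11.7,0.2]])

```text
time_s: 2.82
tcp_pos: [0.47, -0.194, 0.0849]
ee_rot: [[0.965, 0.262, 0.003], [0.262, -0.965, -0.001], [0.002, 0.001, -1.0]]
wrist_force: [-0.2, 0.3, 0.2]
gripper_width: 0.855
gripper_force: 0.0
```

Emit:
arm_command(deltas=[[0,0,0,0,0,0,0.25],[0,0,0,0,0,0,0.3],[0,0,0,0,0,0,0.35]])

```text
time_s: 3.07
tcp_pos: [0.4694, -0.1943, 0.0845]
ee_rot: [[0.965, 0.261, 0.002], [0.261, -0.965, -0.0], [0.002, 0.001, -1.0]]
wrist_force: [-0.4, -0.1, -0.4]
gripper_width: 0.629
gripper_force: 0.0
```

Emit:
arm_command(deltas=[[0,0,0,0,0,0.3,0.4],[0,0,0,0,0,0.3,0.5],[0,0,0,0,0,0.3,0.6],[0,0,0,0,0,0.3,0.6],[0,0,0,0,0,0.3,0.7],[0,0,0,0,0,0.3,0.8],[0,0,0,0,0,0.3,0.8],[0,0,0,0,0,0.3,0.8]])

```text
time_s: 3.73
tcp_pos: [0.4689, -0.1944, 0.0805]
ee_rot: [[0.965, 0.261, 0.0], [0.261, -0.965, -0.0], [-0.0, 0.0, -1.0]]
wrist_force: [0.7, -1.5, -2.8]
gripper_width: 0.21
gripper_force: 27.7
```

```bash
python3 - <<'E'
from h import *
c=capture('scene');a=cv2.resize(c['pixels'][150:300,170:400],None,fx=3.4,fy=3.4,interpolation=cv2.INTER_CUBIC)
cv2.imwrite('pics/s1.png',a)
E
```

```text
(no output)
```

View pics/s1.png

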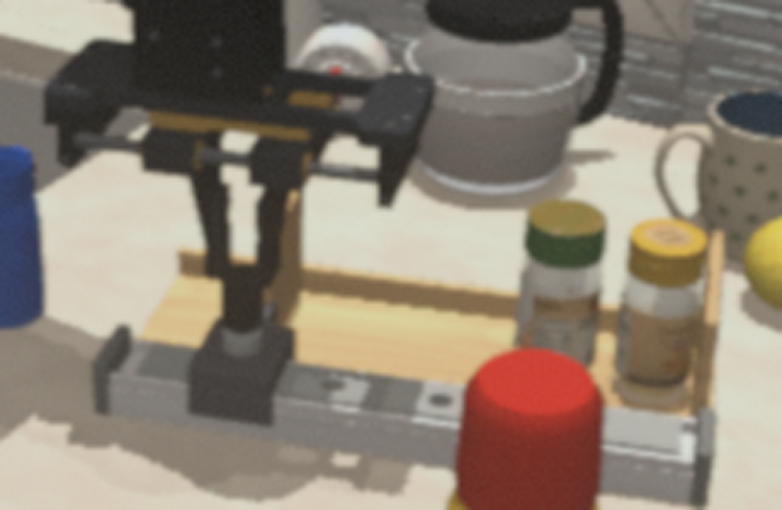

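The view shows the fingers at the knob (crop about (240,270)), but I can't tell how deep they sit. I'll project the TCP and knob into this image to check.

```bash
python3 - <<'E'
from h import *
c=capture('scene')
f=210/np.tan(np.radians(c['fovy'])/2);R=cv2.Rodrigues(np.array(c['rvec']))[0]
for n,p in(('tcp',[.469,-.1944,.0805]),('tip',[.469,-.1944,.0615]),('+51',[.469,-.1944,.1315]),('knobtop',[.467,-.1944,.093]),('knobbot',[.467,-.1944,.06]),('sadtop',[.467,-.1944,.046]),('m',[.48025,-.24344,.03])):
    q=R@np.array(p)+np.array(c['tvec']).ravel();u=c['cx']+f*q[0]/q[2];v=c['cy']+f*q[1]/q[2]
    print(n,((u-170)*3.4).round(),((v-150)*3.4).round())
s=sense();print(s['wrist_force'],s['moment'],s['gripper_width'],s['gripper_force'])
E
```

```text
tcp 244.0 288.0
tip 244.0 318.0
+51 243.0 205.0
knobtop 242.0 270.0
knobbot 242.0 322.0
sadtop 243.0 343.0
m 332.0 381.0
[-0.29729496 -1.24209959 -1.1902141 ] [-0.71914193 -0.16719078  0.00511514] 0.2157323625727518 27.59835445205681
```

```bash
python3 - <<'E'
from h import *
c=capture('scene');w=capture('wrist')
f=lambda im:np.clip(255*(im/255.)**.45*1.1,0,255).astype(np.uint8)
a=cv2.resize(f(c['pixels'][185:265,215:270]),None,fx=7,fy=7,interpolation=cv2.INTER_CUBIC)
b=cv2.resize(f(w['pixels'][150:330,190:370]),(400,400),interpolation=cv2.INTER_CUBIC)
o=np.zeros((560,790,3),np.uint8);o[:560,:385]=a[:560,:385];o[:400,388:788]=b
cv2.imwrite('pics/s2.png',o)
E
```

```text
(no output)
```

View pics/s2.png

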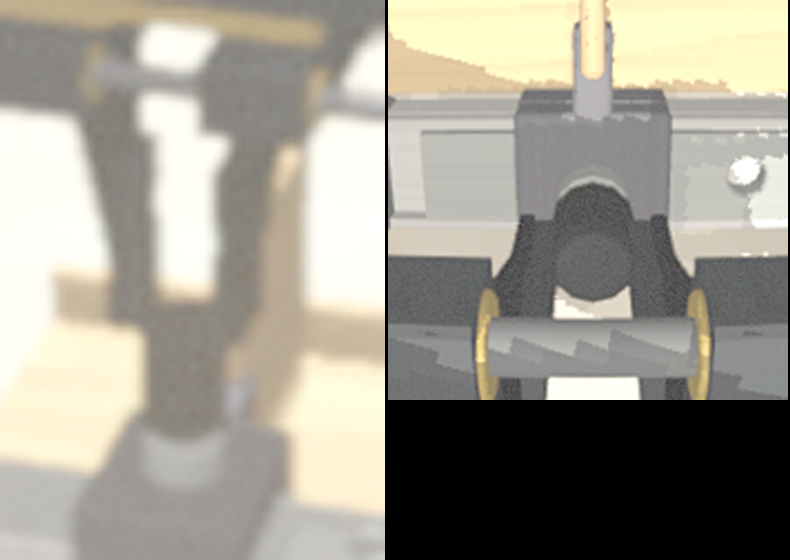

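The scene crop shows the finger gap (about 17 mm) narrower than the knob (about 23 mm), with the knob in front, so the pads may hold only its far side. In the wrist crop the knob-top centre is at full pixel (282,269). I'll compute the offset from that.

```bash
python3 - <<'E'
from h import *
s=sense();R0=s['ee_rot']
def wr(c,u,v,z):
    f=210/np.tan(np.radians(c['fovy'])/2);R=cv2.Rodrigues(np.array(c['rvec']))[0]
    a,b=u-c['cx'],v-c['cy'];r=np.hypot(a,b);th=r/f
    d=R.T@np.array([a/r*np.sin(th),b/r*np.sin(th),np.cos(th)]);o=-R.T@np.array(c['tvec']).ravel();return o+d*(z-o[2])/d[2]
def pj(c,p):
    f=210/np.tan(np.radians(c['fovy'])/2);R=cv2.Rodrigues(np.array(c['rvec']))[0]
    q=R@np.array(p)+np.array(c['tvec']).ravel();r=np.hypot(q[0],q[1]);th=np.arctan2(r,q[2]);return c['cx']+f*th*q[0]/r,c['cy']+f*th*q[1]/r
w=capture('wrist')
p=wr(w,282,269,.093);print('knob',p,'rel tcp in tool cm',100*R0.T@(p-s['tcp_pos']))
w0=dict(np.load('w.npz'));print('from first',wr(w0,285,197,.093))
for h in(.093,.06):print('knob axis expected',pj(w,[.467,-.1944,h]))
print('tcp',pj(w,s['tcp_pos']),'tip',pj(w,s['tcp_pos']+.019*R0[:,2]), 'cam',-cv2.Rodrigues(np.array(w['rvec']))[0].T@np.array(w['tvec']).ravel())
E
```

```text
knob [ 0.46716903 -0.1940242   0.093     ] rel tcp in tool cm [-0.15965022 -0.07943567 -1.25264483]
from first [ 0.46922042 -0.19318674  0.093     ]
knob axis expected (np.float64(282.5811401525853), np.float64(269.41964277536846))
knob axis expected (np.float64(282.4233975793007), np.float64(245.3046466763176))
tcp (np.float64(283.34533037602256), np.float64(256.5186239435603)) tip (np.float64(283.19314396424676), np.float64(243.56152016646558)) cam [ 0.54786879 -0.1718397   0.25118701]
```

Emit:
arm_command(deltas=[[0,0,0,0,0,-0.2,0.8],[0,0,0,0,0,-0.4,0.8],[0,0,0,0,0,-0.6,0.8],[0,0,0,0,0,-0.8,0.8],[0,0,0,0,0,-1.0,0.8],[0,0,0,0,0,-1.1,0.8],[0,0,0,0,0,-1.1,0.8],[0,0,0,0,0,-1.1,0.8]])

```text
time_s: 4.65
tcp_pos: [0.4687, -0.194, 0.0914]
ee_rot: [[0.965, 0.261, -0.0], [0.261, -0.965, 0.0], [-0.0, -0.0, -1.0]]
wrist_force: [1.8, -0.5, -9.6]
gripper_width: 0.21
gripper_force: 26.3
```

```bash
python3 - <<'E'
from h import *
c=capture('scene')
a=cv2.resize(np.clip(255*(c['pixels']/255.)**.45,0,255).astype(np.uint8)[185:265,215:270],None,fx=7,fy=7,interpolation=cv2.INTER_CUBIC)
cv2.imwrite('pics/s3.png',a)
E
```

```text
(no output)
```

View pics/s3.png

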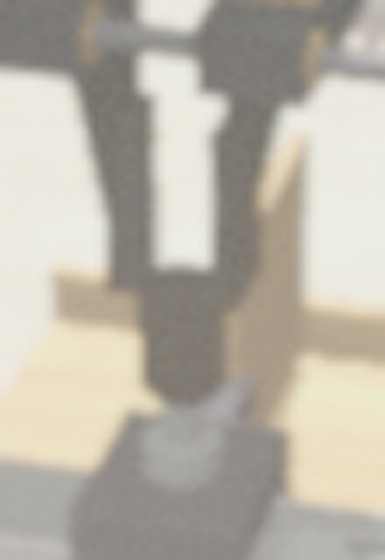

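The knob is up by about 11 mm and the wrist reads -9.6 N, so the pin is drawn. Now I'll slide it.

Emit:
arm_command(deltas=[[0,0,0,0,0.5,0,0.8],[0,0,0,0,1.5,0,0.8],[0,0,0,0,3,0,0.8],[0,0,0,0,4.5,0,0.8],[0,0,0,0,6,0,0.8],[0,0,0,0,7.2,0,0.8],[0,0,0,0,7.8,0,0.8],[0,0,0,0,8,0,0.8]])

```text
time_s: 5.37
tcp_pos: [0.4898, -0.2719, 0.091]
ee_rot: [[0.966, 0.26, -0.001], [0.26, -0.966, 0.001], [-0.0, -0.001, -1.0]]
wrist_force: [3.0, 3.9, -9.7]
gripper_width: 0.208
gripper_force: 26.3
```

Emit:
arm_command(deltas=[[0,0,0,0,0.8,0,0.8],[0,0,0,0,1.6,0,0.8],[0,0,0,0,2.2,0,0.8],[0,0,0,0,2.4,0,0.8],[0,0,0,0,2.4,0,0.8],[0,0,0,0,2.4,0,0.8]])

```text
time_s: 5.87
tcp_pos: [0.4961, -0.2948, 0.0916]
ee_rot: [[0.965, 0.261, 0.0], [0.261, -0.965, -0.001], [0.0, 0.001, -1.0]]
wrist_force: [3.2, 0.3, -9.6]
gripper_width: 0.207
gripper_force: 26.3
```

```bash
python3 - <<'E'
from h import *
p=sense()['tcp_pos'];d=np.array([.2615,-.9652,0]);print(p,(p-[.4687,-.194,0])@d, (p-[.4687,-.194,0])@[.9652,.2615,0])
w=capture('wrist');c=capture('top');s=capture('scene')
g=lambda im:np.clip(255*(im/255.)**.6,0,255).astype(np.uint8)
o=np.hstack([cv2.resize(g(w['pixels'][130:330,180:380]),(395,395)),cv2.resize(g(s['pixels'][190:290,230:330]),(395,395))])
cv2.imwrite('pics/w2.png',o)
E
```

```text
[ 0.49614393 -0.29482506  0.09164737] 0.10449293323714462 0.00012312897054204283
```

View pics/w2.png

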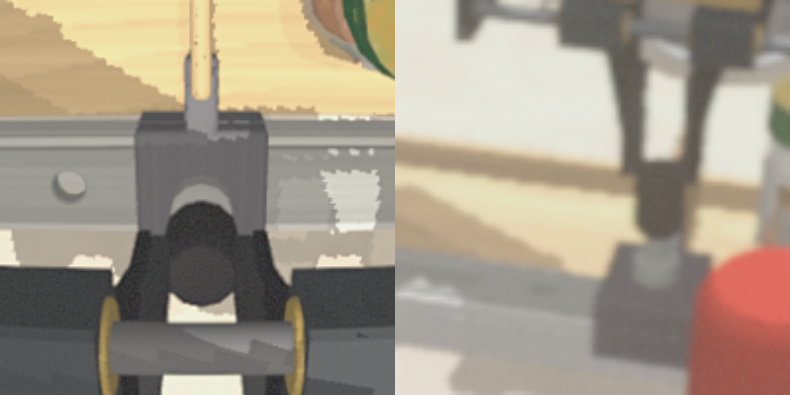

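The slid end is still held and the pin is up. The middle hole is visible at wrist crop (70,186), which is full pixel (215.4,224.2). From that I'll work out the remaining distance.

```bash
python3 - <<'E'
from h import *
s=sense();R0=s['ee_rot'];c=capture('wrist')
def wr(u,v,z):
    f=210/np.tan(np.radians(c['fovy'])/2);R=cv2.Rodrigues(np.array(c['rvec']))[0]
    a,b=u-c['cx'],v-c['cy'];r=np.hypot(a,b);th=r/f
    d=R.T@np.array([a/r*np.sin(th),b/r*np.sin(th),np.cos(th)]);o=-R.T@np.array(c['tvec']).ravel();return o+d*(z-o[2])/d[2]
m=wr(215.4,224.2,.03);k=wr(180+202*.506,130+275*.506,.105);sd=[wr(180+u*.506,130+128*.506,.046) for u in(136,267)]
d=np.array([.2615,-.9652,0])
print(m,k,sd,'knob past middle',(k-m)@d,'tcp',(s['tcp_pos']-m)@d,'saddle mid',((sd[0]+sd[1])/2-m)@d)
E
```

```text
[ 0.4799484  -0.24528251  0.03      ] [ 0.49465159 -0.29447369  0.105     ] [array([ 0.51397777, -0.26545948,  0.046     ]), array([ 0.52598808, -0.30964512,  0.046     ])] knob past middle 0.05132420995818867 tcp 0.0520196987702831 saddle mid 0.051267830411794814
```

Emit:
arm_command(deltas=[[0,0,0,0,0.2,0,0.8],[0,0,0,0,0.45,0,0.8],[0,0,0,0,0.45,0,0.8],[0,0,0,0,0.45,0.4,0.8],[0,0,0,0,0.45,0.4,0.4],[0,0,0,0,0.45,0.4,0.4],[0,0,0,0,0.45,0.4,0.4],[0,0,0,0,0.45,0.4,0.4]])

```text
time_s: 6.73
tcp_pos: [0.4977, -0.2999, 0.089]
ee_rot: [[0.965, 0.262, 0.002], [0.262, -0.965, -0.002], [0.001, 0.002, -1.0]]
wrist_force: [-0.1, -0.0, -0.2]
gripper_width: 0.298
gripper_force: 0.0
```

```bash
cat > k.py <<'E'
from h import *
s=sense();p=s['tcp_pos'];d=np.array([.2615,-.9652,0]);print(s['time_s'],p,'along',(p-[.4687,-.194,0])@d,'F along',s['wrist_force']@d,s['wrist_force'][2],s['gripper_width'],s['gripper_force'])
c=capture('scene');g=c['pixels'].max(2)
# dark knob top/bottom + barrel column profile at knob's x
f=210/np.tan(np.radians(c['fovy'])/2);R=cv2.Rodrigues(np.array(c['rvec']))[0]
q0=np.array([.4687,-.194,0])+(p-[.4687,-.194,0])@d*d-[.0015,0,0]
for z in(.056,.06,.067,.073):
    q=R@(q0*[1,1,0]+[0,0,z])+np.array(c['tvec']).ravel();print(z,(c['cx']+f*q[0]/q[2]).round(1),(c['cy']+f*q[1]/q[2]).round(1))
u=int(round(c['cx']+f*q[0]/q[2]));print(np.c_[np.arange(228,262),g[228:262,u-2:u+3].mean(1).round()].T.astype(int))
E
python3 k.py
```

```text
6.7333 [ 0.49768866 -0.29988555  0.08897323] along 0.10978126195518505 F along 0.0036388228419865568 -0.2235464579563074 0.29770053111262423 0.0
0.056 299.1 254.6
0.06 299.2 252.8
0.067 299.4 249.5
0.073 299.5 246.7
[[228 229 230 231 232 233 234 235 236 237 238 239 240 241 242 243 244 245
  246 247 248 249 250 251 252 253 254 255 256 257 258 259 260 261]
 [211 207 203 191 154  91  55  53  53  54  53  51  52  52  52  52  52  52
   52  53  51  51  51  51  59  77  90  95  99 104 103  98  94  93]]
```

Emit:
arm_command(deltas=[[0,0,0,0,0.06,0,0.45],[0,0,0,0,0.12,0,0.45],[0,0,0,0,0.18,0,0.45]])

```text
time_s: 7.03
tcp_pos: [0.4977, -0.3009, 0.0878]
ee_rot: [[0.965, 0.261, 0.0], [0.261, -0.965, -0.0], [0.0, 0.0, -1.0]]
wrist_force: [-0.1, 1.4, 0.9]
gripper_width: 0.276
gripper_force: 0.6
```

```bash
python3 k.py
```

```text
7.0333 [ 0.49769485 -0.30085014  0.08780779] along 0.11071390903900336 F along -1.3765535018491137 0.9109148754406784 0.27587453041803917 0.6022048287559301
0.056 299.6 254.7
0.06 299.7 252.8
0.067 299.9 249.6
0.073 300.0 246.8
[[228 229 230 231 232 233 234 235 236 237 238 239 240 241 242 243 244 245
  246 247 248 249 250 251 252 253 254 255 256 257 258 259 260 261]
 [212 207 202 191 154  93  55  54  53  54  52  53  52  51  52  53  51  51
   53  52  52  51  52  53  60  77  91  95  99 103 103  98  95  93]]
```

Emit:
arm_command(deltas=[[0,0,0,0,0.05,0,0.42],[0,0,0,0,0.1,0,0.42],[0,0,0,0,0.15,0,0.42]])

```text
time_s: 7.33
tcp_pos: [0.4979, -0.3018, 0.0875]
ee_rot: [[0.965, 0.261, -0.001], [0.261, -0.965, 0.001], [-0.0, -0.001, -1.0]]
wrist_force: [-0.2, 3.3, 1.1]
gripper_width: 0.29
gripper_force: 1.8
```

```bash
python3 k.py
```

```text
7.3333 [ 0.49788943 -0.30175019  0.08752819] along 0.11163351430562689 F along -3.214258604397711 1.0511621998995393 0.2899450057859141 1.7697786824555806
0.056 300.1 254.8
0.06 300.2 252.9
0.067 300.4 249.7
0.073 300.5 246.9
[[228 229 230 231 232 233 234 235 236 237 238 239 240 241 242 243 244 245
  246 247 248 249 250 251 252 253 254 255 256 257 258 259 260 261]
 [208 198 187 175 145  94  59  54  52  52  53  52  51  52  52  51  52  51
   51  52  52  52  52  53  62  77  92  95 100 101  99  94  93  88]]
```

Emit:
arm_command(deltas=[[0,0,0,0,0.05,0,0.42],[0,0,0,0,0.1,0,0.42]])

```text
time_s: 7.55
tcp_pos: [0.4985, -0.3033, 0.0876]
ee_rot: [[0.965, 0.261, 0.0], [0.261, -0.965, -0.001], [0.0, 0.001, -1.0]]
wrist_force: [-0.1, 0.6, -0.2]
gripper_width: 0.292
gripper_force: 0.2
```

```bash
python3 k.py
```

```text
7.55 [ 0.49852365 -0.30334884  0.08757024] along 0.11334238361873789 F along -0.5911951150570763 -0.20432229002868618 0.29189349648662555 0.20253397315272537
0.056 301.0 254.9
0.06 301.1 253.0
0.067 301.3 249.8
0.073 301.5 247.0
[[228 229 230 231 232 233 234 235 236 237 238 239 240 241 242 243 244 245
  246 247 248 249 250 251 252 253 254 255 256 257 258 259 260 261]
 [210 201 192 186 174 138  83  56  52  52  52  52  51  52  51  51  52  51
   51  50  50  51  51  50  53  63  82  95 100 103 100  95  92  91]]
```

Force fell off and the knob started to drop. I'll loosen the fingers while holding position and look again.

Emit:
arm_command(deltas=[[0,0,0,0,0,0,0.38],[0,0,0,0,0,0,0.38],[0,0,0,0,0,0,0.38]])

```text
time_s: 7.85
tcp_pos: [0.4984, -0.3033, 0.0875]
ee_rot: [[0.965, 0.261, 0.0], [0.261, -0.965, -0.0], [0.0, 0.0, -1.0]]
wrist_force: [0.1, 0.5, 0.8]
gripper_width: 0.305
gripper_force: 0.0
```

```bash
python3 k.py
```

```text
7.85 [ 0.49836787 -0.30331374  0.08751403] along 0.11326777355236899 F along -0.42176791022036825 0.8005860580138512 0.3053179590826236 0.0
0.056 301.0 254.9
0.06 301.1 253.0
0.067 301.3 249.8
0.073 301.4 247.0
[[228 229 230 231 232 233 234 235 236 237 238 239 240 241 242 243 244 245
  246 247 248 249 250 251 252 253 254 255 256 257 258 259 260 261]
 [210 202 193 189 177 145  90  57  52  51  52  52  53  53  51  51  52  52
   50  52  51  51  51  51  54  63  82  95 101 103 100  95  94  90]]
```

The knob sank only about 2 mm: the narrow tip is in, but the shaft shoulder is resting on the near rim. It needs about another millimetre forward, pushed gently.

Emit:
arm_command(deltas=[[0,0,0,0,0.04,0,0.42],[0,0,0,0,0.08,0,0.42],[0,0,0,0,0.12,0,0.42]])

```text
time_s: 8.15
tcp_pos: [0.4987, -0.3043, 0.0876]
ee_rot: [[0.965, 0.261, 0.0], [0.261, -0.965, -0.0], [0.0, 0.0, -1.0]]
wrist_force: [0.3, -0.3, -1.4]
gripper_width: 0.291
gripper_force: 0.0
```

```bash
python3 k.py
```

```text
8.15 [ 0.49869546 -0.30433148  0.08757286] along 0.11433575491890328 F along 0.35479259785243233 -1.403788783409938 0.2908016188469423 0.0
0.056 301.5 255.0
0.06 301.6 253.1
0.067 301.8 249.9
0.073 302.0 247.1
[[228 229 230 231 232 233 234 235 236 237 238 239 240 241 242 243 244 245
  246 247 248 249 250 251 252 253 254 255 256 257 258 259 260 261]
 [206 192 176 169 160 135  91  59  53  53  52  52  53  51  51  51  51  51
   51  51  50  51  51  53  55  67  84  94  98  98  94  90  88  86]]
```

Emit:
arm_command(deltas=[[0,0,0,0,0.03,0,0.42],[0,0,0,0,0.06,0,0.42],[0,0,0,0,0.09,0,0.42]])

```text
time_s: 8.45
tcp_pos: [0.4989, -0.3052, 0.0876]
ee_rot: [[0.965, 0.261, 0.0], [0.261, -0.965, -0.0], [0.0, 0.0, -1.0]]
wrist_force: [1.0, -0.1, -1.1]
gripper_width: 0.29
gripper_force: 0.0
```

```bash
python3 k.py
```

```text
8.45 [ 0.49892629 -0.3051665   0.08758483] along 0.11520208264974718 F along 0.4010173077811995 -1.0570555566498037 0.29005503888955453 0.0
0.056 302.0 255.0
0.06 302.1 253.2
0.067 302.3 249.9
0.073 302.5 247.1
[[228 229 230 231 232 233 234 235 236 237 238 239 240 241 242 243 244 245
  246 247 248 249 250 251 252 253 254 255 256 257 258 259 260 261]
 [206 192 177 169 159 135  91  60  54  53  51  51  52  51  50  50  51  52
   51  50  51  51  52  53  56  66  83  94  98  99  95  90  88  85]]
```

Emit:
arm_command(deltas=[[0,0,0,0,0.03,0,0.42],[0,0,0,0,0.06,0,0.42]])

```text
time_s: 8.67
tcp_pos: [0.4991, -0.3057, 0.0876]
ee_rot: [[0.965, 0.261, 0.0], [0.261, -0.965, -0.0], [0.0, 0.0, -1.0]]
wrist_force: [0.2, 0.4, 0.3]
gripper_width: 0.293
gripper_force: 0.0
```

```bash
cat >> k.py <<'E'
for r in(244,247):
    row=c['pixels'][r-1:r+2].max(2).mean(0)
    b=row[285:320]; print(r,b.astype(int))
E
python3 k.py
```

```text
8.6667 [ 0.49906283 -0.30572972  0.08756797] along 0.11578140580753306 F along -0.3253259702420061 0.28619492857611906 0.29302643411520224 0.0
0.056 302.3 255.1
0.06 302.4 253.2
0.067 302.6 250.0
0.073 302.8 247.2
[[228 229 230 231 232 233 234 235 236 237 238 239 240 241 242 243 244 245
  246 247 248 249 250 251 252 253 254 255 256 257 258 259 260 261]
 [197 179 157 147 140 124  93  65  58  56  54  54  54  54  53  53  54  55
   54  54  56  55  56  57  63  74  85  91  92  91  88  85  83  80]]
244 [216 216 217 216 216 216 212 189 123  61  52  51  52  51  50  51  51  50
  50  52  66  86 109 143 184 206 211 210 204 199 196 196 196 196 194]
247 [216 216 216 216 216 216 212 187 119  57  51  51  52  50  51  49  52  50
  50  53  66  93 123 155 185 207 214 216 216 216 216 216 216 216 214]
```

```bash
python3 - <<'E'
from h import *
w=capture('wrist');s=capture('scene')
g=lambda im:np.clip(255*(im/255.)**.45,0,255).astype(np.uint8)
o=np.hstack([cv2.resize(g(w['pixels'][190:310,220:340]),(395,560)),cv2.resize(g(s['pixels'][195:275,272:328]),(395,560),interpolation=cv2.INTER_CUBIC)])
cv2.imwrite('pics/w3.png',o)
E
```

```text
(no output)
```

View pics/w3.png

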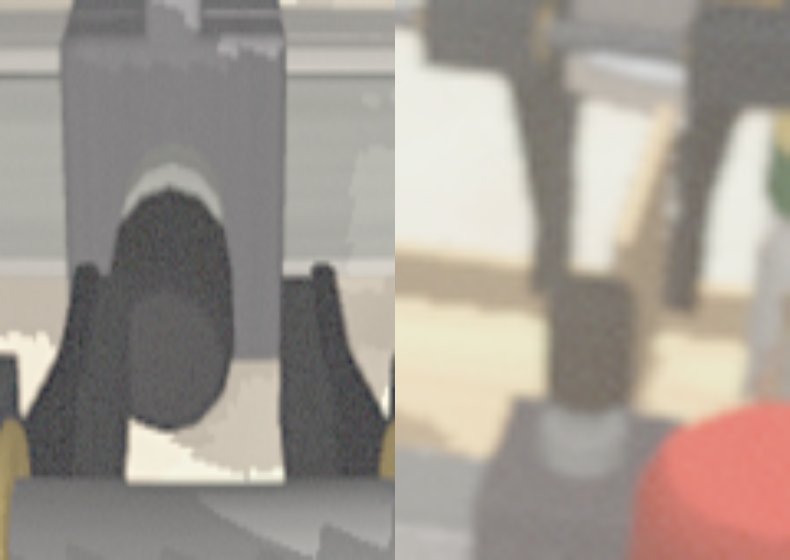

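The wrist half shows the knob against the trailing (left) finger with about 10 mm free on the right, so the real slop is larger than the reading suggests. The trailing finger is only now reaching the knob, so I'll keep pushing gently.

Emit:
arm_command(deltas=[[0,0,0,0,0.03,0,0.42],[0,0,0,0,0.06,0,0.42],[0,0,0,0,0.09,0,0.42]])

```text
time_s: 9.07
tcp_pos: [0.4993, -0.3066, 0.0876]
ee_rot: [[0.965, 0.261, 0.0], [0.261, -0.965, -0.0], [0.0, 0.0, -1.0]]
wrist_force: [-0.1, -0.7, -0.9]
gripper_width: 0.287
gripper_force: 0.0
```

```bash
python3 k.py
```

```text
9.0667 [ 0.4993391  -0.30660071  0.08758676] along 0.11669432956428274 F along 0.6719895573414838 -0.8881310591333981 0.2870194633305594 0.0
0.056 302.8 255.2
0.06 302.9 253.3
0.067 303.1 250.1
0.073 303.3 247.2
[[228 229 230 231 232 233 234 235 236 237 238 239 240 241 242 243 244 245
  246 247 248 249 250 251 252 253 254 255 256 257 258 259 260 261]
 [198 178 156 148 140 124  92  66  58  55  54  54  54  53  52  53  55  55
   54  54  54  55  57  59  62  72  85  91  94  92  88  84  82  80]]
244 [216 217 216 217 217 216 212 189 123  62  51  50  52  50  52  51  52  51
  49  54  65  85 108 144 184 206 212 210 205 199 196 196 195 196 193]
247 [216 217 216 217 216 216 212 187 118  58  52  51  50  51  51  49  50  51
  49  52  67  90 123 155 185 207 214 216 217 216 216 216 216 216 214]
```

```bash
cat > k2.py <<'E'
from h import *
s=sense();p=s['tcp_pos'];d=np.array([.2615,-.9652,0]);print(s['time_s'],'along',((p-[.4687,-.194,0])@d).round(5),'z',p[2].round(4),'F along',(s['wrist_force']@d).round(2),s['gripper_width'].round(3),s['gripper_force'])
P0=np.array([.467,-.1944,0])
def proj(c,q):
    f=210/np.tan(np.radians(c['fovy'])/2);q=cv2.Rodrigues(np.array(c['rvec']))[0]@q+np.array(c['tvec']).ravel()
    return c['cx']+f*q[0]/q[2],c['cy']+f*q[1]/q[2]
def meas(c,r,u0):
    g=c['pixels'].max(2).astype(float);row=g[r-2:r+3].mean(0)
    i=int(u0)
    while row[i]<110:i-=1
    L=i+(row[i]-110)/(row[i]-row[i+1])
    u=int(round(L+6));col=g[:,u-1:u+2].mean(1);j=r
    while col[j]<80:j+=1
    B=j-1+(80-col[j-1])/(col[j]-col[j-1]);j=r
    while col[j]<100:j-=1
    T=j+(col[j]-100)/(col[j]-col[j+1])
    return L,T,B
c0=np.load('scene.npz');L0,T0,B0=meas(c0,237,241)
a0=proj(c0,P0+[0,0,.06])
c=capture('scene');L,T,B=meas(c,243,298)
from scipy.optimize import fsolve
# lift and travel that shift the left edge and bottom as seen
sol=fsolve(lambda x:[proj(c,P0+d*x[0]+[0,0,.06+x[1]])[0]-a0[0]-(L-L0),proj(c,P0+d*x[0]+[0,0,.06+x[1]])[1]-a0[1]-(B-B0)],[.11,0])
print('init',L0,T0,B0,'now',L,T,B,'travel,lift(bottom)',sol, 'top shift vs bottom',T-T0-(B-B0))
E
python3 k2.py
```

```text
Traceback (most recent call last):
  File "k2.py", line 2, in <module>
    s=sense();p=s['tcp_pos'];d=np.array([.2615,-.9652,0]);print(s['time_s'],'along',((p-[.4687,-.194,0])@d).round(5),'z',p[2].round(4),'F along',(s['wrist_force']@d).round(2),s['gripper_width'].round(3),s['gripper_force'])
                                                                                                                                                                               ^^^^^^^^^^^^^^^^^^^^^^^^
AttributeError: 'float' object has no attribute 'round'
```

```bash
sed -i "s/s\['gripper_width'\].round(3)/s['gripper_width']/" k2.py; python3 k2.py
```

```text
9.1167 along 0.11673 z 0.0876 F along -0.56 0.2943008562364799 0.0
init 235.35211267605635 227.6875 247.3050847457627 now 293.21967213114755 233.72340425531914 254.28846153846155 travel,lift(bottom) [0.10933162 0.00272384] top shift vs bottom -0.9474725373796957
```

Emit:
arm_command(deltas=[[0,0,0,0,0.04,0,0.42],[0,0,0,0,0.08,0,0.42],[0,0,0,0,0.12,0,0.42]])

```text
time_s: 9.42
tcp_pos: [0.4996, -0.3078, 0.0876]
ee_rot: [[0.965, 0.261, -0.0], [0.261, -0.965, -0.0], [-0.0, 0.0, -1.0]]
wrist_force: [0.0, 0.0, 0.0]
gripper_width: 0.293
gripper_force: 0.0
```

```bash
python3 k2.py
```

```text
9.4167 along 0.1179 z 0.0876 F along -0.03 0.2931118339271244 0.0
init 235.35211267605635 227.6875 247.3050847457627 now 293.2218649517685 233.6258064516129 254.33333333333334 travel,lift(bottom) [0.10934029 0.0026286 ] top shift vs bottom -1.0899421359577275
```

```bash
python3 - <<'E'
from h import *
s=sense();R0=s['ee_rot'];tc=s['tcp_pos'];told=np.array([.49906,-.30573,.0876])
c=capture('wrist');sc=np.load('scene.npz')
def wray(u,v):
    f=210/np.tan(np.radians(c['fovy'])/2);R=cv2.Rodrigues(np.array(c['rvec']))[0]
    a,b=u-c['cx'],v-c['cy'];r=np.hypot(a,b);th=r/f
    return -R.T@np.array(c['tvec']).ravel()-tc,R.T@np.array([a/r*np.sin(th),b/r*np.sin(th),np.cos(th)])
for n,sp,wp in(('L',(293.3,236.4),(246.7,246.8)),('R',(312.4,238.6),(317.8,246.8))):
    o1,d1=ray(sc,*sp);o1=o1-told;d1=d1/np.linalg.norm(d1);o2,d2=wray(*wp)
    x=np.linalg.lstsq(np.c_[d1,-d2],o2-o1,rcond=None)[0];A=o1+d1*x[0];B=o2+d2*x[1]
    print(n,'tool mm',1000*R0.T@((A+B)/2),'miss',1000*np.linalg.norm(A-B))
E
```

```text
L tool mm [  6.36419461 -20.52407672  -0.47204454] miss 1.0386933384871708
R tool mm [ 6.5037852  17.31103005 -1.53866818] miss 4.690573613870278
```

```bash
cat > tri.py <<'E'
from h import *
s=sense();R0=s['ee_rot'];tc=s['tcp_pos']
c=capture('wrist');sc=capture('scene')
def wray(u,v):
    f=210/np.tan(np.radians(c['fovy'])/2);R=cv2.Rodrigues(np.array(c['rvec']))[0]
    a,b=u-c['cx'],v-c['cy'];r=np.hypot(a,b);th=r/f
    return -R.T@np.array(c['tvec']).ravel(),R.T@np.array([a/r*np.sin(th),b/r*np.sin(th),np.cos(th)])
def tri(sp,wp,told=tc):
    o1,d1=ray(sc,*sp);d1=d1/np.linalg.norm(d1);o2,d2=wray(*wp);o2=o2+told-tc
    x=np.linalg.lstsq(np.c_[d1,-d2],o2-o1,rcond=None)[0];A=o1+d1*x[0];B=o2+d2*x[1]
    return (A+B)/2,np.linalg.norm(A-B)
if __name__=='__main__':
    told=np.array([.49906,-.30573,.0876]);p,m=tri((299.3,237),(273.2,267.1),told);d=np.array([.2615,-.9652,0])
    print(p,m,'tool mm',1000*R0.T@(p-told),'travel',(p-[.467,-.1944,0])@d)
    w0=dict(np.load('w.npz'))
    o,d1=wray(273.2,267.1);o=o+told-tc
    for z in(.093,.1):
        q=o+d1*(z-o[2])/d1[2];print(z,q,(q-[.467,-.1944,0])@d)
    print('R',c['rvec'],'tool z tilt',R0[:,2])
    g=lambda im:np.clip(255*(im/255.)**.45,0,255).astype(np.uint8)
    t=capture('top')
    o=np.hstack([cv2.resize(g(c['pixels'][190:310,220:340]),(395,560)),cv2.resize(g(sc['pixels'][195:275,272:328]),(395,560),interpolation=cv2.INTER_CUBIC)])
    cv2.imwrite('pics/w4.png',o)
E
python3 tri.py
```

```text
[ 0.49394085 -0.30025767  0.09445541] 0.0017162685380415796 tool mm [-3.51302466 -6.61891922 -6.85546416] travel 0.10921885015006301
0.093 [ 0.49353779 -0.30120748  0.093     ] 0.11003021588446951
0.1 [ 0.49711476 -0.3004459   0.1       ] 0.11023050948376079
R [-2.29344364  1.75367668  0.26847761] tool z tilt [-1.83604218e-05 -2.71439916e-05 -9.99999999e-01]
```

```bash
python3 - <<'E'
from tri import *
told=np.array([.49906,-.30573,.0876]);Ti=R0.T
for sp in((293.3,236.4),(312.4,238.6)):
    o,d=ray(sc,*sp);o=Ti@(o-told);d=Ti@d
    for X in(-.0095,0,.0095):print('scene',X,1000*(o+d*(X-o[0])/d[0]))
for wp in((246.7,246.8),(317.8,246.8)):
    o,d=wray(*wp);o=Ti@(o-tc);d=Ti@d
    for X in(-.0095,0,.0095):print('wrist',X,1000*(o+d*(X-o[0])/d[0]))
E
python3 k2.py
```

```text
scene -0.0095 [ -9.5        -17.38497047 -10.04917628]
scene 0 [  0.         -18.95375399  -4.28194147]
scene 0.0095 [  9.5        -20.52253751   1.48529334]
scene -0.0095 [ -9.5         16.84923396 -10.8956788 ]
scene 0 [ 0.         15.72446262 -5.13942299]
scene 0.0095 [ 9.5        14.59969127  0.61683282]
wrist -0.0095 [ -9.5        -25.20033392  34.98189213]
wrist 0 [  0.         -22.70001328  13.64388764]
wrist 0.0095 [  9.5        -20.19969264  -7.69411685]
wrist -0.0095 [-9.5        24.12900058 35.05954758]
wrist 0 [ 0.         21.51238517 13.71348788]
wrist 0.0095 [ 9.5        18.89576976 -7.63257181]
9.7667 along 0.11786 z 0.0876 F along -0.44 0.28823542348348 0.0
init 235.35211267605635 227.6875 247.3050847457627 now 293.22549019607845 233.62420382165604 254.26 travel,lift(bottom) [0.10933934 0.00278644] top shift vs bottom -1.0182114325812393
```

View pics/w4.png

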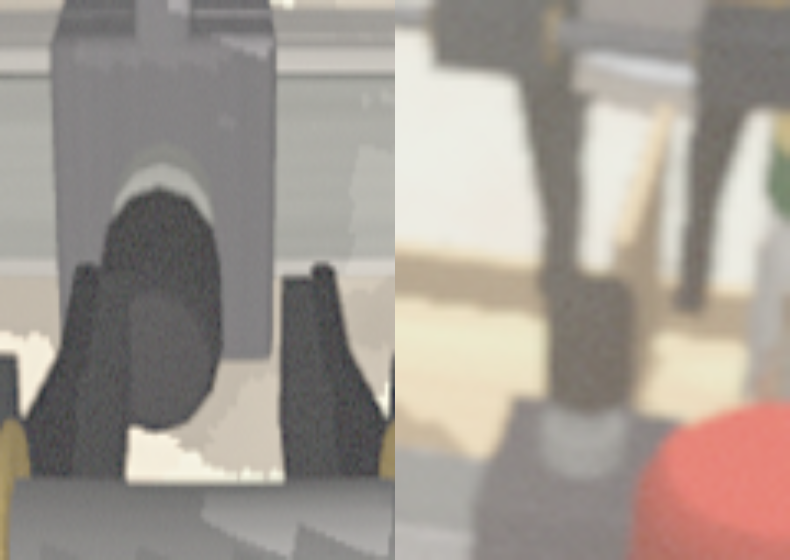

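The view shows the finger passing in front of (+x side of) the knob without contact, so the fingers really sit about 16 mm too far in tool +x. That matches the 18 mm chord grip. I'll open, recentre on the knob (x -2.0 cm, y -0.85 cm) and go a little lower.

Emit:
arm_command(deltas=[[0,0,0,0,0,0,-0.2],[0,0,0,0,-0.4,0,-0.2],[0,0,0,0,-0.8,0,-0.2],[0,0,0,0,-0.8,0,-0.2],[0,0,0,-0.5,-0.8,0,-0.2],[0,0,0,-1.0,-0.8,0,-0.2],[0,0,0,-1.5,-0.8,0,-0.2],[0,0,0,-1.9,-0.8,0,-0.2]])

```text
time_s: 10.48
tcp_pos: [0.4783, -0.3052, 0.0875]
ee_rot: [[0.965, 0.261, -0.0], [0.261, -0.965, 0.0], [-0.0, -0.0, -1.0]]
wrist_force: [-0.2, -0.6, -0.1]
gripper_width: 0.599
gripper_force: 0.0
```

Emit:
arm_command(deltas=[[0,0,0,0,0,0.2,-0.2],[0,0,0,0,0,0.5,-0.2],[0,0,0,0,0,0.8,-0.2],[0,0,0,0,0,0.8,-0.2]])

```text
time_s: 10.82
tcp_pos: [0.4788, -0.3048, 0.0787]
ee_rot: [[0.965, 0.261, -0.001], [0.261, -0.965, 0.001], [-0.001, -0.001, -1.0]]
wrist_force: [0.6, -0.0, -0.0]
gripper_width: 0.598
gripper_force: 0.0
```

```bash
python3 k2.py; python3 - <<'E'
from h import *
w=capture('wrist')['pixels'].max(2)
for r in(240,250,260,270,280):print(r,w[r,230:340:2])
E
```

```text
10.8167 along 0.10958 z 0.0787 F along 0.2 0.5976348488106137 0.0
init 235.35211267605635 227.6875 247.3050847457627 now 293.21311475409834 233.84466019417476 254.3846153846154 travel,lift(bottom) [0.10932956 0.00251632] top shift vs bottom -0.9223704446779095
240 [139 139 141 141 140 140 139 142 124  57  65  62  59  63  52  21  23  29
  34  32  35  33  28  34  30  33  30  31  32  28  30  30  34  34  31  24
  25  57  60  66  69  61  54 115 142 143 143 143 143 144 143 145 143 143
 165]
250 [ 20  19  67 143 139 139 140 139 140 139 140 142 140 142 141 144  81  18
  33  31  32  31  26  30  28  33  29  31  32  30  26  30  29  26  19 104
 142 141 142 142 143 144 143 142 141 142 143 143 143 147  40  22  17  17
  23]
260 [ 23  22  26 141 138 138 138 137 139 137 137 139 140 139 141 139 139 141
 140 143 143 143 146 145 145 103  96 147 144 145 143 142 143 142 141 141
 139 141 142 143 143 143 142 144 144 142 142 142 145 128  26  24  24  26
  26]
270 [ 25  21  18 139 139 139 139 140 140 139 139 138 138 137 137 139 138 138
 138 139 138 139 142 143 141 143 142 141 141 139 138 138 142 139 141 163
 141 140 142 144 143 143 144 143 143 144 142 144 145 105  21  27  22  22
  28]
280 [ 21  24  10 184 232 230 230 230 229 230 229 230 230 230 230 235 150 143
 140 141 144 141 140 140 139 139 139 138 137 137 138 159 161 160 160 159
 161 160 161 160 161 160 161 161 160 159 161 163 167  84  21  28  26  26
  28]
```

Rework of both tip edges with the real 19 mm pad width gives fingers that are centred in x but with tips about 28 mm higher than reported. They had only held the knob's top edge and then passed over it. I'll go back in x and come down lower, open.

Emit:
arm_command(deltas=[[0,0,0,0.5,0,0,-0.2],[0,0,0,1.1,0,0,-0.2],[0,0,0,1.6,0,0,-0.2],[0,0,0,1.7,0,0,-0.2],[0,0,0,1.7,0,0.2,-0.2],[0,0,0,1.7,0,0.4,-0.2],[0,0,0,1.7,0,0.6,-0.2],[0,0,0,1.7,0,0.6,-0.2]])

```text
time_s: 11.58
tcp_pos: [0.495, -0.3004, 0.0729]
ee_rot: [[0.965, 0.261, -0.001], [0.261, -0.965, 0.001], [-0.001, -0.001, -1.0]]
wrist_force: [0.4, 0.2, -0.3]
gripper_width: 0.599
gripper_force: 0.0
```

```bash
python3 k2.py; python3 - <<'E'
from h import *
s=capture('scene')['pixels'].max(2)
for r in range(228,256,3):print(r,s[r,278:322])
E
```

```text
11.5833 along 0.10956 z 0.0729 F along -0.09 0.5992811603920734 0.0
init 235.35211267605635 227.6875 247.3050847457627 now 293.21967213114755 233.85148514851485 254.31372549019608 travel,lift(bottom) [0.10933424 0.00266984] top shift vs bottom -0.8446555959185105
228 [187 122  60  54  54  53  57  82 144 193 212 217 217 217 217 216 216 216
 216 216 217 217 216 213 204 199 198 175 127 104 105 131 177 210 215 212
 187 120  57  51  48  48  59 106]
231 [162 132  80  55  52  56  55  79 140 189 210 215 216 215 214 211 210 214
 215 216 215 215 214 204 176 135 115 107 101 101 103 132 179 210 216 212
 188 122  60  49  47  59 110 163]
234 [120 103  70  52  51  54  56  63  93 119 128 130 130 133 136 139 138 130
 120 107  88  86  93  95  86  87  95  97  99 100 108 143 185 208 212 205
 178 113  57  50  50  93 162 194]
237 [126 109  73  56  54  54  58  65  92 121 126 127 125 124 113  86  58  52
  51  53  52  52  52  50  51  50  54  66  86  97 102 110 122 127 127 114
  81  58  49  48  54  77 121 148]
240 [202 164  98  57  55  59  95 158 196 206 206 205 194 173 146  95  58  51
  52  53  52  51  50  5
[... 303 characters left out ...]
7 217 217 217 217 217 211 187 120  56  48
  50  50  50  51  47  51  47  52  50  65  89 115 144 175 199 211 202 168
 109  70  61  96 164 203 206 180]
249 [216 217 216 216 217 216 217 216 216 216 216 216 215 210 187 119  56  51
  53  47  51  52  52  53  49  49  52  71 104 143 181 207 215 216 216 216
 215 213 209 209 212 211 196 154]
252 [218 216 216 216 216 216 216 216 213 192 140  94  87  93  91  79  65  56
  53  52  52  47  50  47  53  58  72  95 132 165 191 208 215 215 215 216
 216 215 215 213 212 208 195 178]
255 [216 216 216 216 217 217 216 212 193 140  88  70  71  73  82  95 101  99
  95  93  93  92  92  93 100  99  89  75  69  74  76  82  89 107 145 184
 203 207 206 205 205 205 206 205]
```

The scene rows confirm it: the fingertips end about 21 mm above the knob's underside. I'll lower 14 mm more, open, and watch the force.

Emit:
arm_command(deltas=[[0,0,0,0,0,0.3,-0.2],[0,0,0,0,0,0.6,-0.2],[0,0,0,0,0,0.9,-0.2],[0,0,0,0,0,1.2,-0.2],[0,0,0,0,0,1.4,-0.2],[0,0,0,0,0,1.4,0.2],[0,0,0,0,0,1.4,0.35],[0,0,0,0,0,1.4,0.35]])

```text
time_s: 12.35
tcp_pos: [0.4957, -0.3006, 0.0596]
ee_rot: [[0.965, 0.261, 0.0], [0.261, -0.965, -0.0], [0.0, 0.0, -1.0]]
wrist_force: [0.7, -0.5, 0.3]
gripper_width: 0.454
gripper_force: 0.0
```

```bash
python3 k2.py; python3 - <<'E'
from h import *
s=capture('scene')['pixels'].max(2)
for r in range(234,258,3):print(r,s[r,278:322])
E
```

```text
12.35 along 0.10993 z 0.0596 F along 0.64 0.454241574466244 0.0
init 235.35211267605635 227.6875 247.3050847457627 now 293.1730769230769 233.80568720379148 254.4909090909091 travel,lift(bottom) [0.10926718 0.00227688] top shift vs bottom -1.0676371413549077
234 [122 123 124 121 107  79  52  48  48  50  46  51  68 102 130 138 136 129
 121 104  86  82  89  93  81  84  95  95  98  99  94  84  59  46  43  43
  43  58 113 175 208 215 215 207]
237 [130 128 128 127 125 107  72  51  51  48  52  51  68  94 103  82  57  50
  46  51  46  49  47  47  45  45  50  61  81  94  94  82  63  51  44  42
  48  74 113 143 153 157 158 155]
240 [216 216 216 216 211 193 138  72  48  53  49  59  91 128 134  93  54  49
  48  48  48  45  47  47  44  45  47  55  77  93  94  80  58  49  46  44
  59  92 119 127 125 127 125 124]
243 [216 217 216 217 212 194 142  75  51  50  52  78 142 186 182 124  58  47
  48  46  43  46  47  46  46  47  45  59  79  95  89  68  50  43  43  47
  73 125 158 165 165 162 154 134]
246 [217 216 217 216 212 189 126  62  53  51  64 117 176 203 186 118  55  48
  46  44  47  46  47  45  45  45  48  64  85 104 102  77  52  47  42  63
 122 179 210 215 216 214 207 181]
249 [216 216 216 216 213 193 147 121 125 117 128 174 208 211 185 116  54  50
  47  47  45  44  47  43  46  46  49  67 101 129 126  84  52  46  52  98
 165 204 214 216 216 212 194 154]
252 [216 216 217 216 216 217 217 215 211 191 136  89  85  87  87  71  62  52
  50  48  48  43  46  47  47  53  59  90 127 150 141  94  63  61  96 164
 204 213 214 213 211 208 196 177]
255 [216 216 216 216 216 216 216 212 193 139  83  69  68  68  82  94 100  97
  94  92  92  90  88  90  97  97  88  72  68  69  66  65  72  90 136 181
 203 207 206 205 205 205 206 205]
```

The fingers now straddle the knob properly and are centred on it. I'll close to a loose fit and push gently.

Emit:
arm_command(deltas=[[0,0,0,0,0,0,0.4],[0,0,0,0,0,0,0.4],[0,0,0,0,0,0,0.4],[0,0,0,0,0.04,0,0.4],[0,0,0,0,0.08,0,0.4],[0,0,0,0,0.12,0,0.4]])

```text
time_s: 12.95
tcp_pos: [0.4958, -0.3013, 0.0595]
ee_rot: [[0.965, 0.261, -0.0], [0.261, -0.965, 0.001], [-0.0, -0.001, -1.0]]
wrist_force: [-0.3, 2.8, 0.6]
gripper_width: 0.3
gripper_force: 1.4
```

```bash
python3 k2.py
```

```text
12.95 along 0.11067 z 0.0595 F along -2.77 0.2995125750470271 1.4356013337965123
init 235.35211267605635 227.6875 247.3050847457627 now 287.4698795180723 233.20224719101122 249.33898305084745 travel,lift(bottom) [0.09830695 0.01153442] top shift vs bottom 3.480848885926491
```

Emit:
arm_command(deltas=[[0,0,0,0,0.03,0,0.4],[0,0,0,0,0.06,0,0.4]])

```text
time_s: 13.17
tcp_pos: [0.4958, -0.3016, 0.0594]
ee_rot: [[0.965, 0.261, -0.001], [0.261, -0.965, 0.001], [-0.0, -0.001, -1.0]]
wrist_force: [-0.3, 4.8, 2.1]
gripper_width: 0.297
gripper_force: 2.5
```

Emit:
arm_command(deltas=[[0,0,0,0,0.03,0,0.4],[0,0,0,0,0.05,0,0.4]])

```text
time_s: 13.33
tcp_pos: [0.496, -0.3027, 0.0594]
ee_rot: [[0.965, 0.261, -0.001], [0.261, -0.965, 0.0], [-0.001, -0.0, -1.0]]
wrist_force: [-0.3, 2.6, 1.1]
gripper_width: 0.3
gripper_force: 1.3
```

```bash
cat > b.py <<'E'
from h import *
s=sense();g=capture('scene')['pixels'].max(2).astype(float);d=np.array([.2615,-.9652,0])
print(((s['tcp_pos']-[.4687,-.194,0])@d).round(4),(s['wrist_force']@d).round(1),s['gripper_width'])
for u in(299,301):
    c=g[:,u-1:u+2].mean(1);j=245
    while c[j]<80:j+=1
    B=j-1+(80-c[j-1])/(c[j]-c[j-1]);j=245
    while c[j]<75:j-=1
    print(u,'top',j+(c[j]-75)/(c[j]-c[j+1]),'bottom',B)
E
python3 b.py
```

```text
0.112 -2.6 0.3003626475463283
299 top 235.65714285714284 bottom 256.109375
301 top 235.8109756097561 bottom 256.08196721311475
```

Emit:
arm_command(deltas=[[0,0,0,0,0,0,0.36],[0,0,0,0,0,0,0.36]])

```text
time_s: 13.55
tcp_pos: [0.4962, -0.3032, 0.0595]
ee_rot: [[0.965, 0.261, 0.0], [0.261, -0.965, -0.001], [0.0, 0.001, -1.0]]
wrist_force: [-1.3, 0.7, 0.0]
gripper_width: 0.319
gripper_force: 0.1
```

```bash
python3 b.py
```

```text
0.1126 -1.0 0.3189836348010062
299 top 235.68309859154928 bottom 256.0615384615385
301 top 235.79640718562874 bottom 256.0
```

The knob sank another 4 mm or so, to the height expected for fully home (bottom at row 256.1, expected about 255.7). Now I'll release, centre and retreat upward.

Emit:
arm_command(deltas=[[0,0,0,0,-0.1,0,0.1],[0,0,0,0,-0.1,0,0],[0,0,0,0,-0.1,0,0],[0,0,0,0,-0.1,0,0],[0,0,0,0,-0.1,-1,0],[0,0,0,0,-0.1,-3,0],[0,0,0,0,-0.1,-6,0],[0,0,0,0,-0.1,-9,0]])

```text
time_s: 14.27
tcp_pos: [0.4954, -0.3017, 0.1507]
ee_rot: [[0.965, 0.261, -0.002], [0.261, -0.965, 0.0], [-0.001, -0.001, -1.0]]
wrist_force: [0.8, 0.6, -0.4]
gripper_width: 0.497
gripper_force: 0.0
```

Emit:
arm_command(deltas=[[0,0,0,0,0,-3,0],[0,0,0,0,0,-4,0],[0,0,0,0,0,-4,0],[0,0,0,0,0,-4,0]])

```text
time_s: 14.6
tcp_pos: [0.4958, -0.3016, 0.19]
ee_rot: [[0.965, 0.261, 0.001], [0.261, -0.965, 0.0], [0.001, 0.0, -1.0]]
wrist_force: [-0.7, -0.3, -0.6]
gripper_width: 0.502
gripper_force: 0.0
```

```bash
python3 b.py; python3 k2.py
```

```text
0.1109 0.1 0.5018282379913384
299 top 235.88709677419354 bottom 255.875
301 top 235.95364238410596 bottom 255.8095238095238
14.65 along 0.11054 z 0.1887 F along -0.96 0.49869981621218695 0.0
init 235.35211267605635 227.6875 247.3050847457627 now 294.2068965517241 235.35507246376812 255.9344262295082 travel,lift(bottom) [ 0.11131393 -0.00049816] top shift vs bottom -0.9617690199773676
```

```bash
python3 - <<'E'
from h import *
a=np.load('scene.npz')['pixels'].max(2).astype(float);b=capture('scene')['pixels'].max(2).astype(float)
# centre columns: L+6
for g,u,r0,r1 in((a,241,222,280),(b,300,230,288)):
    print(r0,g[r0:r1,u-2:u+3].mean(1).astype(int))
E
```

```text
222 [217 216 216 209 182 134  86  72  71  70  70  67  67  64  63  63  64  64
  63  62  63  63  63  63  65  74  95 108 108 104 102 100  92  90 105 113
 114 110  98  80  75  75  75  75  77  75  75  75  74  74  75  85 107 124
 128 130 134 138]
230 [214 213 210 200 169 118  72  59  58  58  58  59  58  57  57  57  55  56
  55  55  54  56  55  54  55  64  83 102 106 101  99  98  93  79  72  71
  72  71  72  70  68  67  66  66  66  67  68  66  66  66  66  67  79 103
 121 126 127 130]
```

The knob underside to saddle-bottom distance matches the home state to within about 0.2 mm: 26.6 px against 26.5 px expected. Handing in.

```bash
python3 -c "
from station import *
print(finish_job())"
```

```text
the job is handed in; nothing more can be done
None
```

The job is handed in: the camera check shows the pin fully home in the last hole (knob lift about 0.2 mm, slid about 111 mm from the start), the gripper is clear of the rack, and I neither touched nor re-checked the jars; no verdict came back.

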